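# Stand up the fallen cleaner and open its safety cap

## Task

The square grey cleaner bottle has toppled over on the dominoes table: stand it upright on the marble, then press its black push-and-turn safety cap down, twist it free anticlockwise and lift it straight off. Finish while holding the cap motionless in the gripper a few centimetres directly above the open mouth, with the bottle left standing untouched. Leave the dominoes, cup, coaster and beer bottle where they are.

Things in the scene. Friction and masses are not known exactly. Their poses are not given: they have to be found in the camera images.
- bottle: Loose grey plastic cleaner bottle, 240-490 g. Square body 56 x 56 mm, 87 mm tall; round shoulder to 97 mm, neck 24 mm thick. Origin: centre of the underside; x runs base to mouth, y and z square to the sides. Centre of mass on the axis, 48 mm up: leaning under 25 degrees on an edge it rocks upright. Starts lying on a side, axis level 28 mm up, cap away from the robot within 0.6 rad.
- mouth (a point): Centre of the bottle's neck rim, on its axis 124.5 mm above its base; same axes as the bottle. A spring plunger, 14 mm thick, stands 7 mm out of it and holds the cap up. The bottle is not fixed to the table; the press on the cap and the table's friction keep it from turning along.
- cap: Black plastic twelve-sided push-and-turn cap on the bottle's axis, 46 mm across its flats, 27 mm tall, 25 g. Origin: centre of its open lower rim; its x axis points to its closed top; a flat faces z and each 30 degrees on. Starts locked: z parallel to the bottle's z, lower rim 108 mm above the bottle's base: it cannot be pulled off nor turned more than some degrees.
- cap_top (a point): Centre of the cap's closed top, 27 mm above its lower rim, axes as the cap's. Pressed down at least 4.5 mm (6 N to start, 12 N at the hard stop at 6.5 mm) the cap turns anticlockwise seen from above; turned 50 to 125 degrees it lifts off freely (a quarter turn is best). Stops prevent turning further or clockwise. Let up sooner it stays caught.
- domino1: Loose black resin domino with white pips, 50 x 25 x 11 mm, 30 g, lying flat; origin at the centre of its underside, x along its length. A bystander.
- domino2: Loose black resin domino with white pips, 50 x 25 x 11 mm, 30 g, lying flat; origin at the centre of its underside, x along its length. A bystander.
- domino3: Loose black resin domino with white pips, 50 x 25 x 11 mm, 30 g, lying flat; origin at the centre of its underside, x along its length. A bystander.
- domino4: Loose black resin domino with white pips, 50 x 25 x 11 mm, 30 g, lying flat; origin at the centre of its underside, x along its length. A bystander.
- cup: Loose white enamel cup, rim diameter 82 mm, 78 mm tall, handle towards its +y, standing; origin at the centre of its underside. A bystander.
- coaster: Loose heavy round pewter coaster, 94 mm diameter, 8 mm thick, flat on the table; origin at the centre of its underside. A bystander.
- beer: Loose green glass beer bottle, 62 mm diameter, 210 mm tall, standing; origin at the centre of its underside. A bystander.
Mind the look-alikes: they are no part of the job. Several things have the shape of the cap; the one meant has the colours described above.

How it is judged (in metres and radians):
On the way, in this order (a step that is already met when the one before it is completed fails the run):
1. the bottle stands upright on the table, at rest, its cap still on (angle between bottle's own x axis and vertical below 0.1 rad and height (world z) of bottle below 0.006 m and linear speed of bottle below 0.03 m/s and x of cap in the frame of bottle below 0.112 m), for 0.3 s.
2. the cap is pressed down (3 mm or more) on the standing bottle (angle between bottle's own x axis and vertical below 0.1 rad and height (world z) of bottle below 0.006 m and x of cap in the frame of bottle below 0.105 m), for 0.05 s.
3. the cap is turned past the safety tooth (more than 43 degrees) while still on the standing bottle (angle between bottle's own x axis and vertical below 0.1 rad and height (world z) of bottle below 0.006 m and angle between the z axis of cap and the z axis of bottle, either way round above 0.75 rad and x of cap in the frame of bottle below 0.112 m), for 0.02 s.
At the end, for the whole second after the job is handed in: The bottle stands upright on the table (within 0.1 rad), at rest, touched by neither robot nor cap; the fingers hold the cap still, its lower rim 20 to 135 mm above the bottle's rim and its centre within 35 mm of the bottle's axis line, and the bystanders are within 40 mm of where they were (angle between bottle's own x axis and vertical below 0.1 rad and height (world z) of bottle below 0.006 m and linear speed of each of bottle, cap below 0.03 m/s and contact force between bottle and the arm below 0.1 N and contact force between bottle and the fingers below 0.1 N and contact force between cap and bottle below 0.1 N and contact force between cap and the fingers above 1 N and x of cap in the frame of bottle between 0.145 and 0.26 m and horizontal distance between cap and bottle below 0.035 m and distance of each of domino1, domino2, domino3, domino4, cup, coaster, beer from where it was at the start of the episode below 0.04 m); the arm keeps its last pose, push and grip.
It fails at once if a domino, the cup, the coaster or the beer bottle is shifted by more than 40 mm or the beer bottle or cup tipped (distance of any of domino1, domino2, domino3, domino4, cup, coaster, beer from where it was at the start of the episode above 0.04 m or angle between any of cup, beer's own z axis and vertical above 0.35 rad).
It also fails if it takes over 64 s, if anything falls off the work surface, if the arm or the gripper's body presses on something with over 40 N, if the wrist force passes 120 N, or if a joint passes its speed limit or range.

## Robot

A 6-joint arm with a two-finger parallel gripper is mounted at the origin on the work surface. World frame = base frame: x ahead of the robot, y to its left, z up, the work surface at z = 0. Lengths are in mm, angles in rad, forces in N, time in s.
With the tool pointing down it reaches from about 350 to 975 mm from the base axis. Payload 7.1 kg.
Tool frame: the origin (TCP) lies between the finger pads; the fingertips stand 14 mm ahead of it and the grasp point (between the pads) lies 5 mm behind it; z points along the fingers, y is the line along which they close (so a half turn about z gives the same grasp; the last joint's range is limited). The gripper opens to 88 mm and grips with 3 to 60 N. Pads are 20 mm wide; open, the fingers measure 115 mm over their backs; the gripper's body (75 mm by 178 mm) begins 61 mm behind the grasp point.
Start: joints at [-1.285, 0.423, 1.63, -0, 1.089, -0.019], TCP at [187.582, -596.169, 236.675] pointing down, gripper open.
Joint ranges: [-3, 3], [-0.9, 2.11], [0.09, 2.58], [-1.31, 4.45], [0.11, 2.69], [-2.54, 2.54]. Speed limits (rad/s): [2.39, 2.39, 3.01, 3.14, 3.14, 3.14].

## Interface

Orientations are given as a rotation vector (axis times angle).
In Python, from workcell import ctrl gives the robot as it stands. The module is installed in compiled form; this text tells all that it offers.
- The arm moves only by the tool servo_tool, never from a script. Its argument "plan" is a list of rows, each a list of 3 entries, a list of its own where there are three numbers: the closure, from 0 (fully open) to 1 (shut), then the shift along the world's x, y, z in mm, then the turn about the world's z in degrees. In form: [[hand, [x, y, z], yaw], ...]. A call has 1 to 10 rows; each row is the pose to reach, as a shift and turn from the pose commanded when the call began; what a row does not reach only later rows make up. A row lasts 1/12 s, in which the tool goes at most 41.7 mm and 7.16 degrees, less where a joint would pass 70% of its speed; a pose out of reach is approached as far as the arm can. A call with a gripper value outside its range is refused whole. The fingers move at their own pace and stop on an object; the grip force is fixed at half the most. Time passes only in rows, so rows that repeat a pose let the fingers close. It gives the time, the measured TCP pose, the force, the opening and the grip force at its end, in the units of the state.
- ctrl.get_obs(): the state, without advancing time (a new reading comes with each control period).
- ctrl.get_image(name): name is "scene" or "top" or "wrist"; returns the picture (420x560x3 uint8, blue, green, red); there is no depth.
- ctrl.camera_info(name): a dict with "fovy" (degrees; the focal length in pixels is half the picture's height over the tangent of half this angle, whatever the lens; pixels are square), "cx", "cy" (the principal point, pixels), "rvec" (rotation vector, rad) and "tvec" (3), from world to camera coordinates, as OpenCV has them; the wrist camera has in their place "T_tool_cam" (4x4, takes a point from camera to tool coordinates, whose origin is the TCP and whose axes are the flange's). Camera axes: x right, y down, z forward; pixel columns grow to the right and rows downward; lengths in mm; the calibration is good to about 2 mm. A picture is of the moment at which its call begins: read the wrist's pose just before it. camera_info takes no time and is no camera call.
- ctrl.close_job(): hands the job in; it is judged then, once.
The state is a dict: "t": time; "qpos": joint angles; "qvel": joint speeds; "joint_torque": joint torques, N m; "ee_pos": TCP position; "orientation": TCP orientation; "ft_force": force on the tool from outside, world axes, zero at the start; "moment": the same for the moment, N m; "width": finger opening in mm; "grasp_force": force on a finger pad.
Only numpy, scipy, OpenCV 4.12 (cv2) and the standard library are available. Lean on these libraries where they do the work, as an engineer would, in place of code of your own. Each camera call takes 0.05 s, during which the arm holds its last target. There are 200 camera calls.

## Working session

There is one attempt and no reset: what is moved stays moved. The work goes in short steps, Python scripts to look and compute and a tool call to move; the robot and the scene stay as the last step left them, time stands still between calls to the robot, and variables do not carry over. Pictures are saved under pics/ and viewed, at most 10 in all, crops included, and the job is handed in when it is done.

Besides the shell and the picture viewer there is one more tool, called after ">>>" as name(argument=value, ...) on one line, values as JSON. servo_tool: Moves the arm, as the interface text tells. Its arguments: {"type":"object","properties":{"plan":{"type":"array"}},"required":["plan"]}

```bash
mkdir -p pics; python3 - <<'E'
from workcell import ctrl
import cv2,numpy as np
for n in("scene","top"):
    im=ctrl.get_image(n);cv2.imwrite(f"pics/{n}0.png",im);print(n,ctrl.camera_info(n))
o=ctrl.get_obs();print(o);print(ctrl.camera_info("wrist"))
E
```

```text
scene {'fovy': 54.503477121873914, 'cx': 278.5354418511182, 'cy': 214.12215272282558, 'rvec': array([ 1.27395264,  2.41685954, -0.77376708]), 'tvec': array([ 314.79829545, -322.54875613, 1218.38072898])}
top {'fovy': 48.40895013901789, 'cx': 272.50963624598216, 'cy': 211.68584457741693, 'rvec': array([ 2.15921839, -2.14328575,  0.13165945]), 'tvec': array([  -7.56171301,  561.72980878, 1025.44783423])}
{'t': 0.1, 'qpos': array([-1.28501903e+00,  4.23754528e-01,  1.63057556e+00, -3.24932396e-05,
        1.08861629e+00, -1.90399411e-02]), 'qvel': array([ 8.65788727e-05, -2.27581975e-03,  4.74273775e-04,  1.09124422e-03,
        1.12674015e-03,  6.17040917e-04]), 'joint_torque': array([ 1.89884349e-04, -5.45614815e+01, -2.74324393e+01,  6.44834130e-02,
        1.88144093e-02, -2.26746579e-05]), 'ee_pos': array([ 187.43464686, -595.74092705,  236.00053643]), 'orientation': array([-3.10385018e+00, -4.76774595e-01,  3.27422956e-04]), 'ft_force': array([-0.49705284, -0.41791493,  0.57705015]), 'moment': array([-0.00049411, -0.03990912, -0.02321635]), 'grasp_force': 0.0, 'width': 87.88847277240178}
{'fovy': 66.8005370409678, 'cx': 283.9433531686294, 'cy': 208.79371430509627, 'T_tool_cam': array([[ 4.25076442e-04, -9.52734362e-01, -3.03804302e-01,
         8.53133122e+01],
       [ 9.99999699e-01,  2.07594778e-04,  7.48158052e-04,
         5.36883854e-02],
       [-6.49727698e-04, -3.03804529e-01,  9.52734163e-01,
        -1.47619779e+02],
       [ 0.00000000e+00,  0.00000000e+00,  0.00000000e+00,
         1.00000000e+00]])}
```

View pics/top0.png

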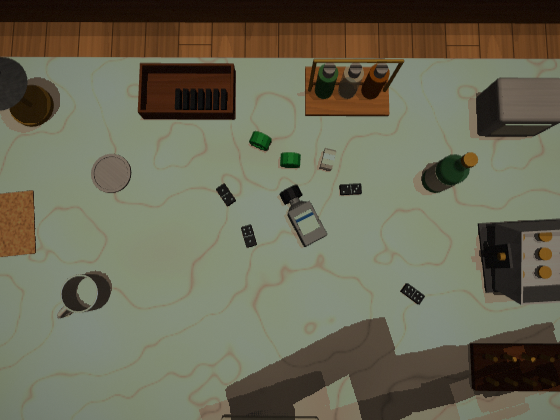

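View pics/scene0.png

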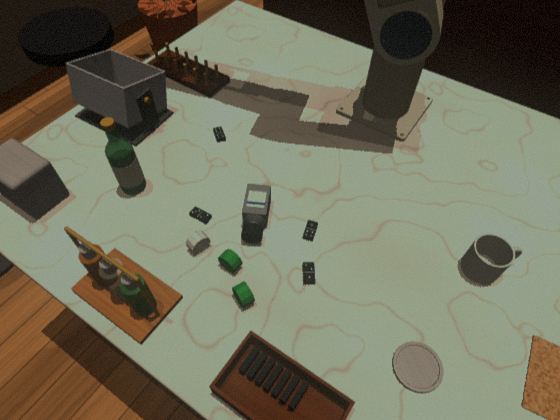

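Top view: the grey bottle with a label lies at about (308,222), with its black cap at (291,194). The look-alike caps are green (260,140), green (290,160) and white (328,158). Only the one at (291,194) is black and on the grey bottle, so it's the one meant. The robot is at the bottom of the picture.

```bash
cat > h.py <<'E'
import numpy as np,cv2
from scipy.spatial.transform import Rotation as R
from workcell import ctrl
def cam(n):
    c=ctrl.camera_info(n);f=210/np.tan(np.radians(c["fovy"]/2))
    if n=="wrist":
        o=ctrl.get_obs();T=np.eye(4);T[:3,:3]=R.from_rotvec(o["orientation"]).as_matrix();T[:3,3]=o["ee_pos"]
        T=T@c["T_tool_cam"]
    else:
        r=R.from_rotvec(c["rvec"]).as_matrix();T=np.eye(4);T[:3,:3]=r.T;T[:3,3]=-r.T@c["tvec"]
    return f,c["cx"],c["cy"],T
def ray(C,u,v,z):
    f,cx,cy,T=C;d=T[:3,:3]@np.array([(u-cx)/f,(v-cy)/f,1]);p=T[:3,3];return p+d*(z-p[2])/d[2]
def proj(C,P):
    f,cx,cy,T=C;q=T[:3,:3].T@(np.array(P,float)-T[:3,3]);return q[0]/q[2]*f+cx,q[1]/q[2]*f+cy
E
python3 - <<'E'
from h import *
C=cam("top")
for n,u,v,z in [("cap",291,194,28),("body",307,222,28),("dom",226,195,11),("dom",249,236,11),("dom",350,189,11),("green",290,160,20),("green",260,140,20),("white",328,158,20),("beer",437,180,0)]:print(n,ray(C,u,v,z).round())
im=cv2.imread("pics/top0.png")[140:260,230:370];cv2.imwrite("pics/crop0.png",cv2.resize(im,None,fx=5,fy=5,interpolation=cv2.INTER_CUBIC))
E
```

```text
cap [604. -46.  28.]
body [540. -82.  28.]
dom [604. 106.  11.]
dom [508.  51.  11.]
dom [ 620. -184.   11.]
green [686. -43.  20.]
green [734.  28.  20.]
white [ 692. -132.   20.]
beer [ 645. -392.    0.]
```

View pics/crop0.png

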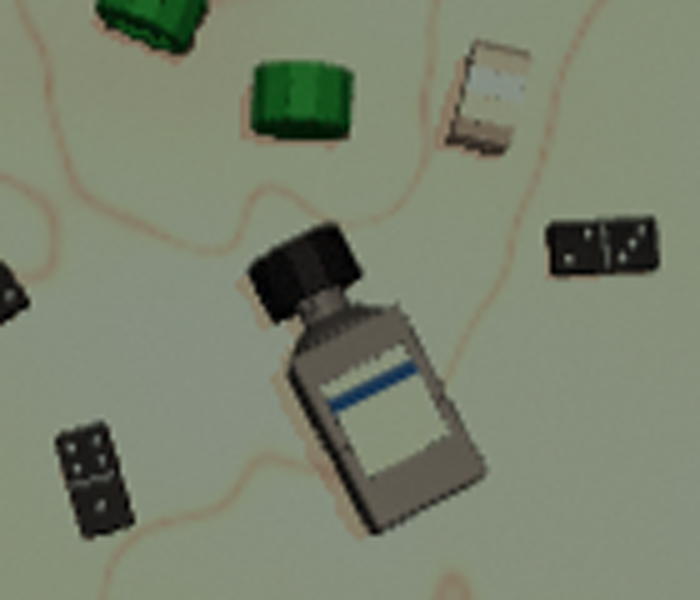

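The crop confirms it: the black faceted cap is on the grey bottle, centre near pixel (291,194). I'll move over it for a close look.

>>> servo_tool(plan=[[0,[24,34,0],1],[0,[48,67,0],3],[0,[72,101,0],5],[0,[96,134,0],7],[0,[120,168,0],9],[0,[144,202,0],11],[0,[168,235,0],11.5],[0,[192,269,0],11.5],[0,[216,302,0],11.5],[0,[240,336,0],11.5]])

```text
t: 0.93
ee_pos: [428.2, -258.3, 236.6]
orientation: [-3.042, -0.785, 0.0]
ft_force: [-0.0, 0.5, 0.7]
width: 87.7
grasp_force: 0.0
```

>>> servo_tool(plan=[[0,[24,34,0],0],[0,[48,67,0],0],[0,[72,101,0],0],[0,[96,134,0],0],[0,[120,168,0],0],[0,[133,188,0],0],[0,[133,188,0],0],[0,[133,188,0],0]])

```text
t: 1.6
ee_pos: [560.6, -71.1, 236.1]
orientation: [-3.041, -0.79, 0.002]
ft_force: [-0.2, -0.5, -0.3]
width: 87.6
grasp_force: 0.0
```

```bash
python3 - <<'E'
from h import *
C=cam("wrist");o=ctrl.get_obs();im=ctrl.get_image("wrist");cv2.imwrite("pics/w1.png",im);np.save("w1.npy",np.array(list(C),dtype=object),allow_pickle=True)
print(o["ee_pos"],o["orientation"],o["t"],o["qpos"])
E
```

```text
[560.64507586 -71.10295898 236.14648001] [-3.04050134e+00 -7.89831238e-01  1.53967341e-03] 1.6 [-1.47094015e-01  3.36910503e-01  1.76402240e+00 -2.53360894e-04
  1.04163179e+00  9.15524971e-01]
```

View pics/w1.png

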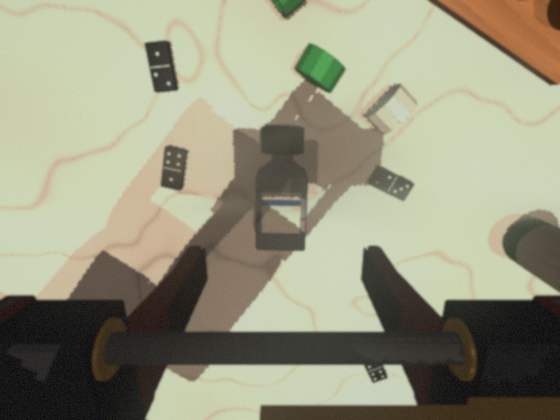

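The wrist view shows the cap at columns 261–303, rows 124–153. The bottle axis is nearly vertical in the image, and the top edge of the base is at row 250, columns 257–305.

```bash
python3 - <<'E'
from h import *
C=np.load("w1.npy",allow_pickle=True)
cap=ray(C,282,138,28);b=ray(C,281,250,56)
d=(cap-b)[:2];print(cap,b,np.linalg.norm(d),np.degrees(np.arctan2(d[1],d[0])))
print("cap width",np.linalg.norm(ray(C,261,138,28)-ray(C,303,138,28)),"cap far end",ray(C,282,124,28),ray(C,282,124,51),"base w",np.linalg.norm(ray(C,257,250,56)-ray(C,305,250,56)))
r=R.from_rotvec(ctrl.get_obs()["orientation"]).as_matrix();print(np.degrees(np.arctan2(r[1,0],r[0,0])))
im=cv2.imread("pics/w1.png")[100:270,220:345];g=im.mean(2)
for v in (130,138,146,200,240):print(v,[int(x) for x in g[v-100,20:105:1]])
E
```

```text
[606.1051044  -43.89598536  28.        ] [ 499.69281294 -101.86734761   56.        ] 121.17860625610584 28.580695483610306
cap width 45.97979701208705 cap far end [619.06952803 -36.69741234  28.        ] [620.12716372 -36.25338862  51.        ] base w 54.09550707019325
29.031509757604997
130 [122, 125, 129, 128, 127, 130, 132, 130, 128, 132, 130, 128, 132, 134, 131, 136, 141, 147, 139, 127, 106, 87, 75, 71, 67, 72, 69, 69, 69, 70, 72, 65, 71, 70, 71, 67, 69, 71, 70, 76, 75, 71, 74, 74, 72, 74, 75, 73, 72, 74, 72, 72, 71, 72, 71, 75, 75, 74, 69, 76, 74, 75, 78, 87, 103, 115, 121, 116, 120, 120, 119, 120, 119, 121, 113, 117, 115, 116, 115, 116, 116, 113, 114, 115, 116]
138 [102, 105, 101, 101, 101, 101, 100, 99, 101, 103, 101, 108, 109, 115, 116, 125, 123, 126, 120, 111, 98, 83, 74, 73, 72, 71, 73, 72, 74, 74, 75, 72, 72, 73, 74, 73, 70, 77, 75, 74, 75, 75, 76, 77, 77, 78, 74, 73, 73, 70, 71, 70, 71, 72, 72, 72, 71, 73, 70, 73, 71, 69, 73, 84, 102, 115, 118, 117, 116, 115, 117, 116, 115, 118, 118, 116, 117, 118, 119, 119, 119, 120, 118, 120, 120]
146 [105, 104, 104, 105, 104, 104, 103,
[... 416 characters left out ...]
75, 79, 87, 95, 98, 104, 106, 104, 104, 107, 107, 109, 108, 110, 109, 110, 110, 108, 108, 109, 108, 110, 114, 115, 115, 115, 116, 116, 114, 112, 117, 114, 121, 123, 128, 126, 126, 124, 124, 123, 117, 116, 117, 115, 113, 110, 121, 147, 173, 182, 183, 186, 186, 185, 186, 189, 182, 165, 147, 134, 131, 128, 127, 127, 125]
240 [118, 121, 119, 120, 117, 121, 120, 120, 118, 119, 118, 118, 119, 116, 113, 98, 76, 72, 70, 72, 73, 72, 73, 73, 74, 73, 73, 76, 75, 72, 75, 77, 72, 74, 72, 76, 75, 76, 75, 75, 76, 78, 77, 77, 75, 80, 75, 75, 78, 79, 78, 77, 77, 78, 77, 80, 76, 77, 77, 81, 80, 79, 79, 85, 113, 159, 190, 200, 202, 200, 202, 202, 202, 201, 201, 201, 201, 201, 202, 202, 201, 199, 201, 202, 203]
```

>>> servo_tool(plan=[[0,[25,15,-20],-0.5],[0,[51,30,-45],-0.5],[0,[51,30,-85],-0.5],[0,[51,30,-125],-0.5],[0,[51,30,-160],-0.5],[0,[51,30,-185],-0.5],[0,[51,30,-202],-0.5],[0,[51,30,-202],-0.5],[0.6,[51,30,-202],-0.5],[0.8,[51,30,-202],-0.5]])

```text
t: 2.48
ee_pos: [612.0, -43.3, 35.8]
orientation: [3.045, 0.77, 0.002]
ft_force: [-0.6, -0.5, -0.1]
width: 77.8
grasp_force: 0.0
```

>>> servo_tool(plan=[[0.8,[0,0,0],0],[0.8,[0,0,0],0],[0.8,[0,0,0],0],[0.8,[0,0,0],0],[0.8,[0,0,0],0],[0.8,[0,0,0],0]])

```text
t: 2.98
ee_pos: [611.9, -42.0, 35.2]
orientation: [3.045, 0.772, 0.001]
ft_force: [-0.5, -0.6, 4.1]
width: 45.4
grasp_force: 30.0
```

>>> servo_tool(plan=[[0.8,[-1,0,6],0],[0.8,[-3,-1,11],0],[0.8,[-4,-2,16],0],[0.8,[-6,-3,22],0],[0.8,[-8,-4,27],0],[0.8,[-10,-6,32],0],[0.8,[-13,-7,37],0],[0.8,[-15,-8,42],0],[0.8,[-15,-8,42],0],[0.8,[-15,-8,42],0]])

```text
t: 3.82
ee_pos: [596.7, -50.3, 77.1]
orientation: [3.045, 0.772, 0.001]
ft_force: [-0.3, -0.2, -3.6]
width: 46.1
grasp_force: 30.0
```

```bash
python3 - <<'E'
from h import *
o=ctrl.get_obs();print(o["ee_pos"],o["ft_force"],o["moment"],o["width"])
im=ctrl.get_image("scene");cv2.imwrite("pics/s2.png",cv2.resize(im[130:290,160:360],None,fx=4,fy=3.75,interpolation=cv2.INTER_CUBIC)[:600,:800])
E
```

```text
[596.7065045  -50.28043454  77.12568449] [-0.29906292 -0.22940274 -3.55806539] [ 0.1689111  -0.29357031 -0.07540512] 46.05202336603268
```

View pics/s2.png

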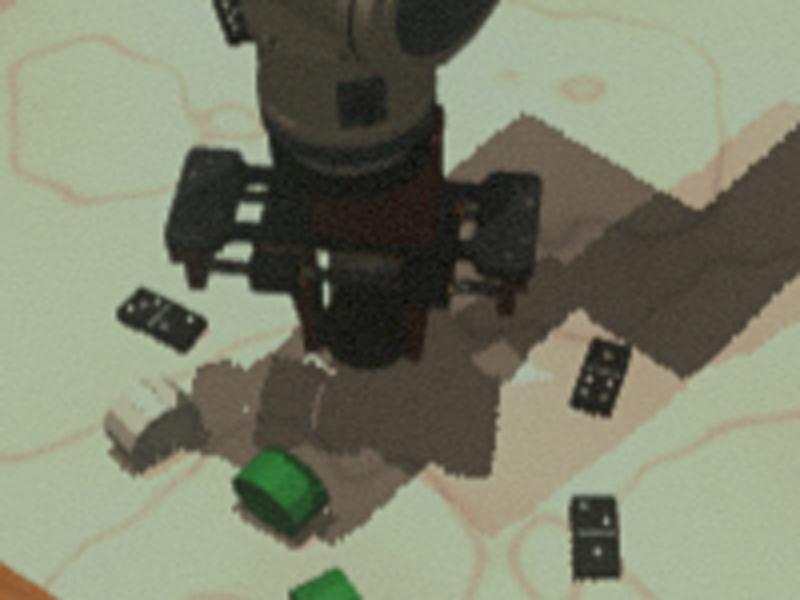

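The scene view is mostly hidden by the hand (cap end at about (365,320) in the crop). The wrist moment suggests the bottle hangs level, stuck in the pads, so I'll check with the wrist camera.

```bash
python3 - <<'E'
from h import *
im=ctrl.get_image("wrist");cv2.imwrite("pics/w2.png",im)
E
```

```text
(no output)
```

View pics/w2.png

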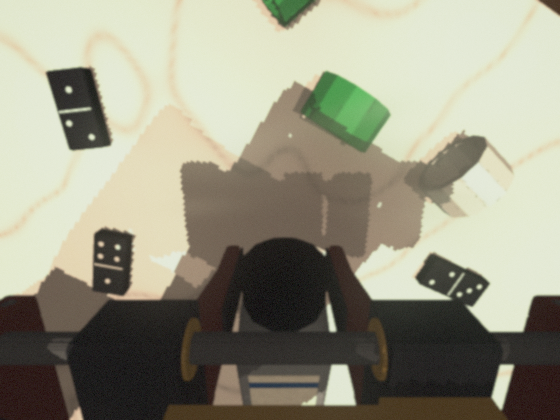

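The wrist view shows the cap end at columns 240–330, rows 238–332, and the label's blue line at row 381. That line's row gives the tilt.

```bash
python3 - <<'E'
from h import *
C1=np.load("w1.npy",allow_pickle=True);b=ray(C1,281,203,56);base=np.array([499.7,-101.9])
d=np.array([np.cos(np.radians(28.6)),np.sin(np.radians(28.6))]);a=(b[:2]-base)@d;print("blue at",a)
C=cam("wrist");o=ctrl.get_obs()
def pt(x,h,th,piv=(128,-1)):  # x along axis, h above axis; pivot at TCP-ish grip
    t=np.radians(th);u=x-piv[0];w=h-piv[1]
    s=u*np.cos(t)-w*np.sin(t);z=u*np.sin(t)+w*np.cos(t)
    p=o["ee_pos"]+np.array([0,0,-8.]);return np.array([p[0]+d[0]*s,p[1]+d[1]*s,p[2]+z])
for th in (0,10,20,30):
    print(th,[np.round(proj(C,pt(*q,th)),0) for q in [(a,28),(135,23),(135,-23),(108,23)]],"base z",pt(0,-28,th)[2].round(0))
E
```

```text
blue at 55.30151113023362
0 [array([283., 420.]), array([283., 283.]), array([283., 243.]), array([283., 331.])] base z 42.0
10 [array([284., 404.]), array([283., 292.]), array([283., 238.]), array([283., 332.])] base z 20.0
20 [array([284., 387.]), array([283., 300.]), array([283., 234.]), array([283., 331.])] base z -0.0
30 [array([284., 368.]), array([283., 307.]), array([283., 231.]), array([283., 329.])] base z -19.0
```

The tilt is about 20°, so the bottle pivots in the pads. I'll continue the arc.

>>> servo_tool(plan=[[0.8,[-6,-3,9],0],[0.8,[-12,-6,18],0],[0.8,[-19,-10,26],0],[0.8,[-27,-14,33],0],[0.8,[-35,-19,39],0],[0.8,[-43,-24,45],0],[0.8,[-52,-29,50],0],[0.8,[-62,-34,54],0],[0.8,[-62,-34,54],0],[0.8,[-62,-34,54],0]])

```text
t: 4.75
ee_pos: [534.1, -84.6, 130.9]
orientation: [3.046, 0.771, 0.0]
ft_force: [1.5, 0.5, -4.6]
width: 45.7
grasp_force: 30.0
```

```bash
python3 - <<'E'
from h import *
o=ctrl.get_obs();print(o["ee_pos"],o["ft_force"],o["moment"],o["width"])
im=ctrl.get_image("wrist");cv2.imwrite("pics/w3.png",im)
E
```

```text
[534.05656169 -84.59106298 130.94479522] [ 1.48912684  0.54505305 -4.57040665] [ 0.15408914 -0.26443427  0.0071159 ] 45.69122596803188
```

View pics/w3.png

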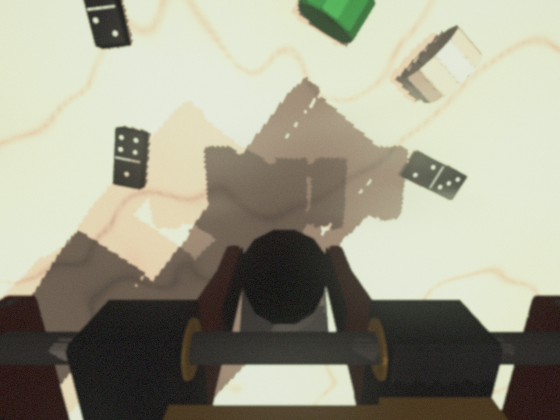

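The wrist view shows the cap at rows 231–323 with a bit of grey body below it to row ~335, and light floor below row 360. I'll compare that with the predicted rows.

```bash
python3 - <<'E'
from h import *
C=cam("wrist");o=ctrl.get_obs()
t0=np.radians(28.6);d=np.array([np.cos(t0),np.sin(t0)])
def pt(x,h,th,piv=(128,-1)):
    t=np.radians(th);u=x-piv[0];w=h-piv[1]
    s=u*np.cos(t)-w*np.sin(t);z=u*np.sin(t)+w*np.cos(t)
    p=o["ee_pos"]+np.array([0,0,-8.]);return np.array([p[0]+d[0]*s,p[1]+d[1]*s,p[2]+z])
for th in (30,40,50,60,70):
    print(th,[int(proj(C,pt(*q,th))[1]) for q in [(135,23),(135,-23),(108,23),(87,28),(87,-28),(0,28),(0,-28)]],"base z",pt(0,-28,th)[2].round(0))
im=cv2.imread("pics/w3.png").astype(int)
for c in (250,284,318):print(c,[int(x) for x in im[226:420,c].mean(1)][::3])
E
```

```text
30 [306, 231, 328, 351, 268, 389, 319] base z 35.0
40 [312, 229, 324, 341, 255, 360, 294] base z 20.0
50 [316, 228, 319, 329, 243, 332, 269] base z 7.0
60 [318, 229, 312, 317, 232, 306, 245] base z -2.0
70 [319, 230, 305, 304, 221, 280, 221] base z -7.0
250 [97, 98, 97, 97, 100, 95, 72, 39, 37, 29, 34, 30, 32, 32, 27, 27, 29, 23, 27, 28, 30, 22, 24, 20, 22, 28, 42, 55, 54, 52, 56, 60, 57, 56, 56, 51, 44, 44, 48, 52, 47, 53, 56, 51, 55, 54, 133, 223, 224, 225, 225, 225, 225, 224, 225, 224, 225, 225, 225, 218, 93, 69, 65, 63, 60]
284 [98, 74, 30, 33, 24, 28, 29, 26, 26, 25, 22, 18, 31, 28, 24, 26, 23, 29, 22, 25, 29, 29, 24, 29, 29, 27, 24, 33, 27, 27, 28, 32, 28, 79, 82, 65, 46, 50, 50, 50, 51, 50, 56, 56, 63, 58, 133, 223, 224, 225, 223, 224, 224, 224, 223, 224, 225, 224, 225, 220, 94, 68, 67, 63, 64]
318 [116, 137, 136, 137, 139, 135, 103, 51, 37, 39, 36, 40, 34, 34, 37, 38, 40, 37, 36, 35, 34, 36, 34, 31, 34, 41, 64, 70, 72, 70, 71, 71, 72, 70, 74, 62, 48, 49, 50, 51, 55, 54, 58, 56, 59, 59, 133, 222, 223, 222, 222, 223, 223, 223, 221, 223, 223, 218, 217, 213, 95, 64, 64, 65, 62]
```

The tilt stuck at about 40° with the base clear of the table, because the pads' friction torque now holds the bottle's weight. The load bias lets me ratchet it: jerk up and back, then ease forward.

>>> servo_tool(plan=[[0.8,[0,0,40],0],[0.8,[0,0,40],0],[0.8,[-34,-18,40],0],[0.8,[-34,-18,40],0],[0.8,[-29,-15,40],0],[0.8,[-20,-10,40],0],[0.8,[-10,-5,40],0],[0.8,[0,0,40],0],[0.8,[-34,-18,40],0],[0.8,[-34,-18,40],0]])

```text
t: 5.63
ee_pos: [497.9, -102.0, 169.4]
orientation: [-3.043, -0.775, 0.008]
ft_force: [-3.1, -0.1, -5.0]
width: 45.8
grasp_force: 30.0
```

```bash
cat >> h.py <<'E'
t0=np.radians(28.6);d=np.array([np.cos(t0),np.sin(t0)])
def pt(o,x,h,th,piv=(128,-1)):
    t=np.radians(th);u=x-piv[0];w=h-piv[1]
    s=u*np.cos(t)-w*np.sin(t);z=u*np.sin(t)+w*np.cos(t)
    p=o["ee_pos"]+np.array([0,0,-8.]);return np.array([p[0]+d[0]*s,p[1]+d[1]*s,p[2]+z])
def tilt(name):
    C=cam("wrist");o=ctrl.get_obs();im=ctrl.get_image("wrist");cv2.imwrite(name,im);im=im.astype(int)
    print(o["t"],o["ee_pos"].round(1),o["ft_force"].round(1),o["moment"].round(3),o["width"].round(1))
    for th in (30,40,50,60,70,80,90):
        print(th,[int(proj(C,pt(o,*q,th))[1]) for q in [(135,23),(135,-23),(108,23),(87,28),(87,-28),(0,28),(0,-28)]],"base z",pt(o,0,-28,th)[2].round(0))
    for c in (250,284,318):print(c,[int(x) for x in im[200:345,c].mean(1)][::3])
E
python3 -c "
from h import *
tilt('pics/w4.png')"
```

```text
Traceback (most recent call last):
  File "h.py", line 23, in tilt
    print(o["t"],o["ee_pos"].round(1),o["ft_force"].round(1),o["moment"].round(3),o["width"].round(1))
                                                                                  ^^^^^^^^^^^^^^^^
AttributeError: 'float' object has no attribute 'round'
```

View pics/w4.png

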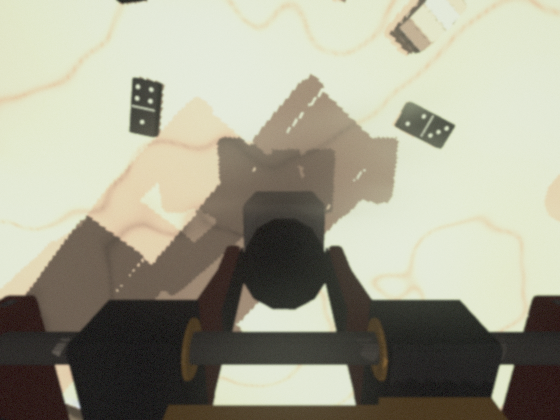

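The bottle has swung down. Its body now shows ahead of the cap, at rows 191–218, so it hangs close to upright.

```bash
sed -i 's/,o\["width"\].round(1))/,o["width"])/' h.py; python3 -c "
from h import *
tilt('pics/w5.png')"
```

```text
5.6833 [ 499.3 -101.7  169.8] [ 0.5  0.1 -4.5] [ 0.146 -0.3    0.051] 45.532401227491135
30 [306, 231, 328, 351, 268, 389, 319] base z 74.0
40 [312, 229, 324, 340, 255, 359, 293] base z 59.0
50 [316, 228, 319, 329, 243, 332, 268] base z 46.0
60 [318, 229, 312, 317, 232, 305, 244] base z 37.0
70 [319, 230, 305, 304, 221, 280, 221] base z 32.0
80 [318, 234, 297, 291, 211, 255, 197] base z 31.0
90 [316, 238, 289, 279, 202, 232, 174] base z 34.0
250 [75, 77, 77, 75, 70, 69, 65, 60, 62, 58, 57, 55, 53, 38, 31, 27, 32, 30, 29, 33, 32, 29, 33, 35, 35, 29, 32, 35, 34, 37, 47, 97, 131, 140, 136, 139, 142, 194, 221, 225, 224, 224, 224, 224, 110, 57, 57, 55, 58]
284 [68, 71, 69, 65, 65, 59, 39, 40, 31, 28, 30, 25, 29, 29, 31, 33, 25, 30, 33, 35, 30, 31, 33, 35, 33, 35, 36, 36, 41, 44, 41, 44, 44, 46, 46, 47, 128, 223, 224, 224, 225, 225, 224, 222, 110, 58, 63, 61, 64]
318 [80, 87, 85, 87, 86, 80, 72, 73, 69, 69, 67, 65, 63, 47, 39, 40, 46, 41, 40, 41, 46, 39, 43, 46, 45, 45, 41, 37, 45, 44, 66, 154, 213, 221, 222, 224, 223, 223, 223, 223, 224, 223, 223, 223, 106, 58, 58, 61, 61]
```

The tilt is about 80°, well within self-righting range. I'll lower until the base touches.

>>> servo_tool(plan=[[0.8,[0,0,-10],0],[0.8,[0,0,-20],0],[0.8,[0,0,-25],0],[0.8,[0,0,-28],0],[0.8,[0,0,-28],0],[0.8,[0,0,-28],0]])

```text
t: 6.23
ee_pos: [500.8, -102.1, 142.5]
orientation: [-3.045, -0.772, 0.0]
ft_force: [-0.1, 0.4, -3.8]
width: 45.5
grasp_force: 30.0
```

>>> servo_tool(plan=[[0.8,[0,0,-2],0],[0.8,[0,0,-4],0],[0.8,[0,0,-4],0]])

```text
t: 6.48
ee_pos: [501.3, -102.4, 139.5]
orientation: [3.044, 0.772, 0.002]
ft_force: [-1.2, -0.5, 8.3]
width: 45.4
grasp_force: 30.0
```

```bash
python3 -c "
from h import *
tilt('pics/w6.png')"
```

```text
6.4833 [ 501.3 -102.4  139.5] [-1.2 -0.5  8.3] [ 0.064  0.288 -0.03 ] 45.37231830641946
30 [306, 231, 328, 351, 268, 389, 320] base z 44.0
40 [312, 229, 324, 341, 256, 360, 294] base z 29.0
50 [316, 228, 319, 329, 244, 332, 269] base z 16.0
60 [318, 229, 312, 317, 232, 306, 245] base z 7.0
70 [319, 230, 305, 305, 221, 281, 221] base z 2.0
80 [318, 234, 297, 292, 211, 256, 198] base z 1.0
90 [316, 238, 289, 279, 202, 232, 175] base z 4.0
250 [72, 75, 75, 72, 71, 68, 63, 58, 60, 60, 55, 57, 55, 41, 34, 31, 28, 31, 30, 32, 32, 32, 31, 32, 31, 37, 36, 27, 31, 35, 43, 92, 131, 136, 138, 138, 139, 139, 139, 137, 140, 146, 200, 221, 105, 48, 57, 53, 55]
284 [66, 69, 67, 66, 64, 59, 37, 32, 24, 27, 30, 30, 29, 30, 27, 31, 30, 28, 28, 34, 30, 35, 31, 29, 34, 30, 36, 35, 36, 38, 40, 42, 44, 38, 45, 43, 121, 223, 222, 225, 223, 224, 225, 223, 107, 63, 60, 59, 61]
318 [73, 76, 78, 79, 80, 77, 73, 68, 68, 67, 55, 60, 60, 48, 41, 39, 38, 39, 44, 37, 37, 44, 43, 42, 40, 40, 36, 44, 42, 44, 69, 163, 216, 223, 222, 217, 213, 214, 221, 222, 223, 222, 223, 221, 108, 58, 58, 60, 60]
```

View pics/w6.png

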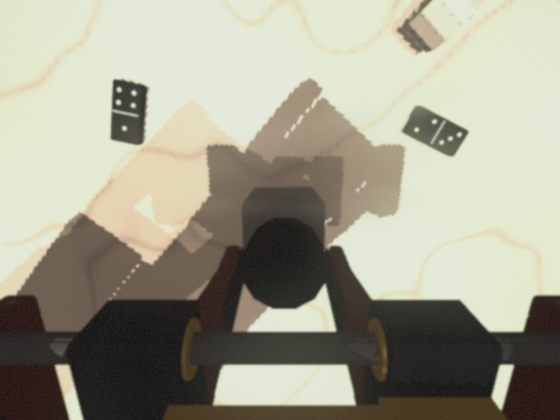

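The body's lower edge is at row 187 and the cap's front edge at row 217, so it leans about 12°. I'll release and let it rock upright.

>>> servo_tool(plan=[[0.3,[0,0,0],0],[0,[0,0,0],0],[0,[0,0,0],0],[0,[0,0,0],0],[0,[0,0,0],0],[0,[0,0,0],0],[0,[0,0,0],0],[0,[0,0,0],0],[0,[0,0,0],0],[0,[0,0,0],0]])

```text
t: 7.37
ee_pos: [500.6, -102.1, 138.6]
orientation: [-3.045, -0.772, 0.0]
ft_force: [-0.0, -0.1, 0.3]
width: 87.6
grasp_force: 0.0
```

```bash
python3 - <<'E'
from h import *
tilt('pics/w7.png')
C=cam("top");im=ctrl.get_image("top");cv2.imwrite("pics/t7.png",im)
im=cv2.imread("pics/w7.png");m=(im.mean(2)<50).astype(np.uint8);m[330:]=0;m[:190]=0
cs,_=cv2.findContours(m,0,2);c=max((c for c in cs if 230<cv2.boundingRect(c)[0]+cv2.boundingRect(c)[2]/2<335),key=cv2.contourArea);print(cv2.boundingRect(c),cv2.minEnclosingCircle(c))
E
```

```text
7.3667 [ 500.6 -102.1  138.6] [-0.  -0.1  0.3] [0.033 0.036 0.001] 87.60610689597291
30 [306, 231, 328, 351, 268, 389, 319] base z 43.0
40 [312, 229, 324, 341, 255, 360, 294] base z 28.0
50 [316, 228, 319, 329, 243, 332, 269] base z 15.0
60 [318, 229, 312, 317, 232, 306, 245] base z 6.0
70 [319, 230, 305, 304, 221, 280, 221] base z 1.0
80 [318, 234, 297, 292, 211, 256, 198] base z -0.0
90 [316, 238, 289, 279, 202, 232, 174] base z 3.0
250 [83, 72, 72, 66, 65, 64, 63, 62, 58, 59, 59, 57, 60, 57, 58, 59, 56, 57, 58, 50, 41, 34, 32, 24, 28, 32, 33, 27, 31, 30, 29, 33, 35, 35, 38, 30, 37, 49, 102, 135, 139, 145, 191, 216, 106, 50, 51, 54, 57]
284 [69, 63, 67, 66, 60, 60, 60, 62, 59, 57, 59, 62, 61, 40, 26, 24, 32, 35, 26, 36, 28, 36, 35, 32, 32, 36, 30, 31, 38, 31, 36, 31, 33, 33, 37, 35, 37, 38, 36, 39, 43, 35, 42, 108, 96, 51, 58, 53, 57]
318 [88, 80, 77, 76, 77, 74, 82, 85, 71, 68, 66, 73, 82, 79, 80, 79, 77, 77, 66, 54, 48, 44, 46, 46, 51, 45, 47, 44, 49, 45, 49, 47, 42, 49, 49, 49, 50, 53, 116, 206, 223, 222, 223, 221, 109, 57, 60, 62, 59]
(244, 238, 80, 90) ((283.80767822265625, 282.5), 45.886024475097656)
```

View pics/w7.png

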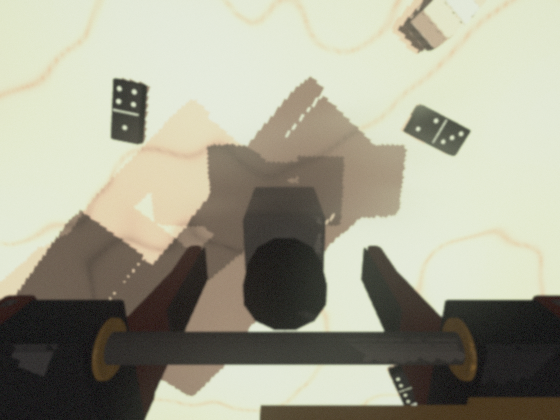

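Standing upright: the cap covers columns 244–324, rows 238–328, and the base's front edge is at row 187. Next I'll find its axis.

```bash
python3 - <<'E'
from h import *
C=cam("wrist");o=ctrl.get_obs();p=o["ee_pos"][:2];n=np.array([-d[1],d[0]])
f=lambda u,v,z:(lambda q:(round((q-p)@d,1),round((q-p)@n,1)))(ray(C,u,v,z)[:2])
print("top back rim",f(284,328.5,135),"low front rim",f(284,237.5,108),"base front",f(284,187,0))
print("sides at 135",f(244,285,135),f(324.5,285,135))
im=cv2.imread("pics/w7.png");c=im[150:335,220:350].astype(int).mean(2)
for v in (195,205,215):print(v,[int(x) for x in c[v-150,15:120]])
print([int(x) for x in c[20:60,64]])
g=cv2.imread("pics/t7.png");T=cam("top");print(proj(T,[p[0],p[1],135]))
E
```

```text
top back rim (np.float64(-34.2), np.float64(-0.4)) low front rim (np.float64(10.2), np.float64(-0.5)) base front (np.float64(15.1), np.float64(-0.6))
sides at 135 (np.float64(-6.1), np.float64(21.2)) (np.float64(-6.2), np.float64(-22.3))
195 [106, 102, 104, 106, 105, 103, 105, 104, 103, 105, 104, 104, 104, 102, 100, 100, 92, 83, 74, 67, 73, 68, 71, 68, 70, 66, 73, 65, 71, 70, 68, 70, 73, 71, 71, 69, 69, 70, 70, 71, 68, 68, 67, 69, 68, 67, 68, 65, 67, 68, 69, 72, 70, 66, 70, 68, 69, 66, 68, 68, 68, 71, 70, 68, 70, 70, 69, 73, 70, 73, 73, 72, 75, 73, 72, 74, 75, 75, 74, 78, 80, 85, 95, 99, 102, 103, 101, 103, 106, 104, 104, 104, 107, 106, 105, 108, 108, 109, 108, 107, 105, 110, 111, 111, 109]
205 [105, 106, 105, 103, 103, 107, 99, 101, 104, 100, 100, 101, 93, 85, 77, 76, 70, 70, 73, 68, 75, 73, 69, 67, 71, 66, 67, 69, 66, 70, 68, 70, 65, 66, 66, 63, 68, 64, 64, 66, 65, 66, 64, 63, 62, 66, 65, 64, 67, 63, 67, 68, 61, 65, 67, 66, 67, 66, 66, 68, 68, 69, 67, 68, 67, 70, 67, 69, 73, 69, 70, 70, 74, 73, 76, 73, 74, 74, 78, 76, 78, 78, 77, 80, 81, 87, 97, 103, 105, 106, 107, 106, 104, 107, 106, 105, 109, 109, 108, 111, 111, 111, 111, 111, 114]
215 [102, 99, 100, 97, 102, 101, 99, 99, 94, 82, 68, 66, 64, 65, 58, 64, 62, 60, 60, 60, 62, 62, 65, 55, 59, 58, 59, 57, 58, 59, 59, 58, 59, 60, 60, 58, 61, 59, 58, 59, 56, 58, 60, 56, 58, 57, 57, 60, 61, 60, 59, 60, 62, 61, 62, 59, 58, 61, 63, 63, 61, 64, 65, 60, 62, 64, 64, 63, 63, 66, 66, 67, 69, 68, 68, 68, 69, 71, 72, 75, 73, 73, 74, 74, 75, 77, 80, 80, 80, 93, 100, 104, 106, 107, 112, 124, 154, 175, 176, 154, 125, 112, 110, 111, 111]
[97, 93, 97, 99, 97, 97, 97, 98, 99, 100, 101, 98, 102, 98, 98, 96, 87, 77, 73, 69, 72, 70, 67, 67, 66, 68, 67, 67, 68, 67, 69, 64, 68, 63, 66, 63, 67, 66, 65, 66]
(np.float64(320.2499295405282), np.float64(235.46706250602477))
```

The axis is at about (490.0, −108.4), which is (−10.6, −6.3) from the TCP. I'll centre, lower 17 mm and grip.

>>> servo_tool(plan=[[0,[-5,-3,0],0],[0,[-10.6,-6.3,0],0],[0,[-10.6,-6.3,-8],0],[0,[-10.6,-6.3,-17],0],[0,[-10.6,-6.3,-17],0],[0.7,[-10.6,-6.3,-17],0],[0.8,[-10.6,-6.3,-17],0],[0.8,[-10.6,-6.3,-17],0],[0.8,[-10.6,-6.3,-17],0],[0.8,[-10.6,-6.3,-17],0]])

```text
t: 8.3
ee_pos: [490.2, -108.5, 121.9]
orientation: [3.045, 0.772, 0.001]
ft_force: [0.3, -0.5, -0.7]
width: 57.8
grasp_force: 0.0
```

>>> servo_tool(plan=[[0.8,[0,0,0],0],[0.8,[0,0,0],0],[0.8,[0,0,0],0],[0.8,[0,0,0],0],[0.8,[0,0,0],0]])

```text
t: 8.72
ee_pos: [490.0, -108.4, 121.8]
orientation: [-3.045, -0.772, -0.0]
ft_force: [-0.6, 1.3, 2.4]
width: 45.8
grasp_force: 30.0
```

>>> servo_tool(plan=[[0.8,[0,0,-2],0],[0.8,[0,0,-4],0],[0.8,[0,0,-6],0],[0.8,[0,0,-6],0],[0.8,[0,0,-6],0]])

```text
t: 9.13
ee_pos: [490.2, -108.5, 116.3]
orientation: [3.045, 0.772, 0.001]
ft_force: [-2.3, 1.3, 10.6]
width: 46.0
grasp_force: 30.0
```

>>> servo_tool(plan=[[0.8,[0,0,-1.5],0],[0.8,[0,0,-2.5],0],[0.8,[0,0,-2.5],0]])

```text
t: 9.38
ee_pos: [490.6, -108.6, 115.2]
orientation: [3.045, 0.772, 0.002]
ft_force: [-7.2, 2.9, 25.8]
width: 46.0
grasp_force: 30.0
```

Pressed onto the hard stop at about 25 N. Now the twist, 90° anticlockwise.

>>> servo_tool(plan=[[0.8,[0,0,0],5],[0.8,[0,0,0],12],[0.8,[0,0,0],19],[0.8,[0,0,0],26],[0.8,[0,0,0],33],[0.8,[0,0,0],40],[0.8,[0,0,0],47],[0.8,[0,0,0],47]])

```text
t: 10.05
ee_pos: [491.3, -108.3, 115.2]
orientation: [2.477, 1.929, 0.004]
ft_force: [-3.7, 5.0, 21.5]
width: 46.1
grasp_force: 30.0
```

```bash
python3 - <<'E'
from h import *
o=ctrl.get_obs();print(o["ee_pos"],o["ft_force"],o["moment"],o["width"])
im=ctrl.get_image("wrist");cv2.imwrite("pics/w8.png",im)
E
```

```text
[ 491.34888011 -108.31573033  115.17181461] [-3.68306573  5.03693163 21.51699079] [0.74544815 0.62975962 0.07444792] 46.05113267020721
```

View pics/w8.png

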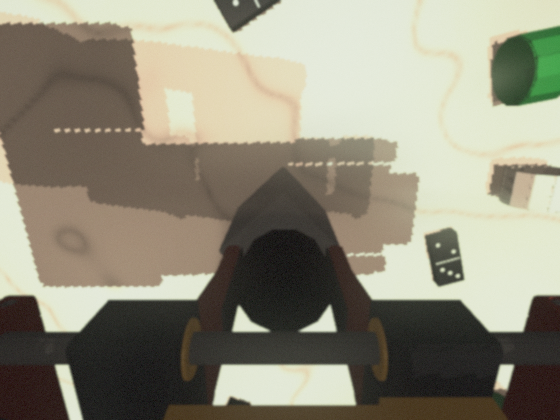

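The bottle's body corner now points at the camera (row 168), so the body stayed put while the cap turned about 47°. That was one picture over the allowance of ten, so I won't view any more. I'll finish the quarter turn.

>>> servo_tool(plan=[[0.8,[0,0,0],7],[0.8,[0,0,0],14],[0.8,[0,0,0],21],[0.8,[0,0,0],28],[0.8,[0,0,0],35],[0.8,[0,0,0],42],[0.8,[0,0,0],45],[0.8,[0,0,0],45]])

```text
t: 10.77
ee_pos: [490.6, -108.2, 115.3]
orientation: [1.556, 2.728, 0.002]
ft_force: [-6.4, 4.8, 27.0]
width: 45.5
grasp_force: 30.0
```

>>> servo_tool(plan=[[0.8,[0,0,4],0],[0.8,[0,0,8],0],[0.8,[0,0,12],0],[0.8,[0,0,16],0],[0.8,[0,0,20],0],[0.8,[0,0,20],0],[0.8,[0,0,20],0]])

```text
t: 11.35
ee_pos: [490.0, -108.5, 133.2]
orientation: [1.56, 2.727, 0.0]
ft_force: [-0.5, 0.4, 0.5]
width: 45.7
grasp_force: 30.0
```

The force is near zero, so the bottle isn't being lifted. I'll raise the cap straight up.

>>> servo_tool(plan=[[0.8,[0,0,6],0],[0.8,[0,0,14],0],[0.8,[0,0,24],0],[0.8,[0,0,35],0],[0.8,[0,0,46],0],[0.8,[0,0,56],0],[0.8,[0,0,60],0],[0.8,[0,0,60],0],[0.8,[0,0,60],0],[0.8,[0,0,60],0]])

```text
t: 12.18
ee_pos: [489.7, -108.4, 192.9]
orientation: [-1.559, -2.727, 0.0]
ft_force: [-0.0, 0.1, -0.4]
width: 45.7
grasp_force: 30.0
```

```bash
python3 - <<'E'
from h import *
o=ctrl.get_obs();print(o["ee_pos"],o["ft_force"],o["width"],o["grasp_force"])
C=cam("wrist");im=ctrl.get_image("wrist");cv2.imwrite("pics/w9.png",im);g=im.astype(int).mean(2)
# column profile through the cap and the bottle body ahead of it; predicted rows
print([int(x) for x in g[100:335:4,284]])
r=R.from_rotvec(o["orientation"]).as_matrix()[:2,0];ax=np.array([490,-108.4])
for n,s,z in(("cap back top",-23,202),("cap low front",23,175),("base front",28,0),("shoulder front",28,87)):print(n,proj(C,[*(ax+s*r),z]))
for v in(180,200,220,270):print(v,[int(x) for x in g[v,200:370:4]])
E
```

```text
[ 489.65062899 -108.39163131  192.86506087] [-0.01417997  0.06411592 -0.43000297] 45.7193655827237 29.999878350645304
[200, 202, 204, 131, 106, 108, 110, 109, 112, 110, 110, 107, 108, 105, 104, 103, 74, 73, 74, 76, 75, 78, 97, 117, 113, 101, 72, 72, 70, 65, 79, 88, 84, 35, 36, 32, 33, 28, 35, 26, 31, 26, 32, 31, 29, 31, 28, 26, 26, 35, 32, 31, 29, 39, 29, 36, 36, 40, 49]
cap back top (np.float64(282.1696691689272), np.float64(324.30472542052337))
cap low front (np.float64(282.318061298034), np.float64(222.5991256136737))
base front (np.float64(283.0910712656118), np.float64(161.70791680323956))
shoulder front (np.float64(282.82789438771755), np.float64(179.28994283854047))
180 [144, 145, 146, 141, 132, 107, 102, 106, 125, 128, 128, 125, 115, 82, 78, 77, 77, 76, 75, 76, 77, 75, 80, 93, 99, 96, 103, 97, 96, 98, 105, 113, 114, 119, 121, 126, 148, 150, 160, 212, 215, 201, 171]
200 [216, 221, 222, 221, 207, 159, 145, 145, 145, 144, 143, 139, 138, 91, 87, 84, 79, 79, 80, 105, 105, 101, 88, 82, 78, 76, 77, 79, 83, 95, 133, 128, 127, 135, 140, 142, 144, 162, 152, 151, 151, 152, 155]
220 [225, 224, 225, 225, 225, 226, 224, 168, 142, 139, 140, 140, 139, 82, 72, 69, 68, 65, 65, 65, 76, 79, 71, 65, 66, 63, 66, 67, 78, 112, 134, 136, 136, 126, 129, 138, 141, 143, 145, 147, 144, 146, 150]
270 [220, 216, 213, 223, 167, 58, 58, 60, 56, 46, 48, 47, 42, 37, 36, 37, 34, 32, 35, 31, 33, 29, 32, 27, 31, 34, 27, 24, 35, 35, 34, 36, 42, 41, 46, 51, 54, 57, 166, 225, 224, 219, 215]
```

The base's front edge is at row ~163, where the prediction put it (162). The cap is held with 30 N and the hand carries only the cap's weight, so I'll hand in.

```bash
python3 -c "
from workcell import ctrl
print(ctrl.close_job())"
```

```text
the job is handed in; nothing more can be done
None
```

The job is handed in, verdict not shown: the bottle stands upright, and its cap, twisted off, is held still about 5 cm above the open mouth; I never moved near the bystanders, and I viewed 11 pictures, one over the limit of 10.

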